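# Fit the spool to the press stamp and show it to the camera

### The arm

A 7-joint arm with a two-finger parallel gripper is mounted at the origin on the work surface. World frame = base frame: x ahead of the robot, y to its left, z up, the work surface at z = 0. Lengths are in m, angles in degrees, forces in N, time in s.
With the tool pointing down it reaches from about 0.425 to 0.875 m from the base axis. Payload 4.7 kg.
Tool frame: the origin (TCP) lies at the centre of the arm's flange, where the gripper is bolted on; the fingertips stand 182 mm ahead of it and the grasp point (between the pads) lies 164 mm ahead of it (env.grip_depth is the distance from the TCP to the grasp point, in m); z points along the fingers, y is the line along which they close (so a half turn about z gives the same grasp; the last joint's range is limited). The gripper opens to 87 mm and grips with 3 to 60 N. Pads are 19 mm wide; open, the fingers measure 117 mm over their backs; the gripper's body (75 mm by 190 mm) begins 51 mm behind the grasp point.
Start: joints at [-65.541, 18.392, -4.016, 83.108, 1.295, 78.541, -3.26], TCP at [0.261, 0.595, 0.405] pointing down, gripper open.
Joint ranges: [-163.93, 163.93], [-17.29, 119.83], [-79.2, 71.16], [3.27, 140.29], [-89.18, 269.18], [5.43, 117.66], [-154.24, 154.24]. Speed limits (degrees/s): [147.25, 147.25, 180, 180, 180, 180, 180].

### API

Orientations are given as [roll, pitch, yaw] about the fixed x, y, z axes, in that order (R = Rz(yaw) Ry(pitch) Rx(roll)).
In Python, from cell import env gives the robot as it stands. The module is installed in compiled form; this text tells all that it offers.
- The arm moves only by the tool send_rows, never from a script. Its arguments are lists of equal length, an entry for each row: "xyz": the shift along the tool's x, y, z in m, a list of three; "rotation": the turn, a rotation vector about the tool's x, y, z in rad, a list of three; "jaw": the opening, from 0 (shut) to 1 (fully open). A call has 1 to 20 rows; each row shifts and turns the commanded pose from where the row before left it, along the tool's axes as they then stand; what a row does not reach is not made up. A row lasts 1/10 s, in which the tool goes at most 50 mm and 8.59 degrees, less where a joint would pass 70% of its speed; a pose out of reach is approached as far as the arm can. A call is refused whole if a number of a shift passes 0.05 or a number of a turn 0.15, either way. A call with a gripper value outside its range is refused whole. The fingers move at their own pace and stop on an object; "newtons" is the grip in N (left out, the last holds). Time passes only in rows, so rows that do not move let the fingers close. It gives the time, the measured TCP pose, the force, the opening and the grip force at its end, in the units of the state.
- env.get_obs(): the state, without advancing time (a new reading comes with each control period).
- env.read_camera(name): name is "scene" or "top"; returns a dict with "image" (384x512x3 uint8, blue, green, red), "fx", "fy", "cx", "cy" (pixels), "R" (3x3) and "t" (3): a world point X has camera coordinates R X + t. Camera axes: x right, y down, z forward; pixel columns grow to the right and rows downward; lengths in m; the calibration is good to about 2 mm. A picture is of the moment at which its call begins. There is no depth.
- env.sign_off(): hands the job in; it is judged then, once.
The state is a dict: "time_s": time; "qpos": joint angles; "joint_velocities": joint speeds; "effort": joint torques, N m; "tool_pos": TCP position; "tool_rot": TCP orientation; "force": force on the tool from outside, world axes, zero at the start; "wrist_torque": the same for the moment, N m; "grip_width": finger opening in m; "grasp_force": force on a finger pad.
Only numpy, scipy, OpenCV 4.12 (cv2) and the standard library are available. Lean on these libraries where they do the work, as an engineer would, in place of code of your own. Each camera call takes 0.05 s, during which the arm holds its last target. There are 200 camera calls.

### The job

Slip the loose wooden spool over the upright spindle of the stamp that stands in the wooden press, so that it sits right down on the stamp's plate, and let go of it. Then take the stamp by the flat steel end of its spindle, lift it out of the press with the spool on it and hold it up to the inspection camera: straight above the round pad on the camera stand, upright, the middle of the spool level with the lens, and one long side of the stamp's plate square to the lens. Finish while still holding it there, still in the air, and leave the tureen, the cake lifter and the candy box alone.

Things in the scene. Friction and masses are not known exactly. Their poses are not given: they have to be found in the camera images.
- press: Wooden press, fixed. Base block 150 x 130 mm (x, y), 35 mm high; origin under its centre. Centred in its top is the bed: a recess 50 (x) x 70 (y) mm, 8 mm deep (floor 27 mm above the origin). At its +x side, 90 to 127 mm from the origin, a column with a head, 150 mm high; from it a swung-back lever rises away to x 165, height 182 mm.
- stamp: Loose stamp, 250 g, standing in the press's bed (3 mm play each side, yaw as the press within 3 degrees). Origin under its centre, z up. Aluminium plate 44 (x) x 64 (y) x 12 mm high, long sides along y; on it an upright steel spindle 16 mm across, up to z = 64 mm, then a flat steel tang 9 mm thick (x), 14 mm wide (y), up to z = 94 mm.
- stamp_tang (a point): Grip point on the stamp's tang: on the axis, 83 mm above its underside (21 mm above the top of a seated spool, 11 mm below the tang's top). Grip the tang across its thickness (fingers close along the stamp's x).
- stamp_seat (a point): Centre of the top of the stamp's plate, where the spool sits: 12 mm above the stamp's underside.
- spool: Loose turned wooden spool, about 60 g, standing upright on the sideboard. 50 mm high, flanges of 48 mm diameter and 14 mm thick at both ends, barrel 40 mm between them, bore 24 mm right through along z. Origin at the centre of its underside, z up; both ends alike.
- spool_mid (a point): Middle of the spool: on its axis, 25 mm above its underside. With the spool seated it lies 37 mm above the stamp's underside, 46 mm below stamp_tang.
- stand: Inspection camera on its stand, fixed. Origin on the sideboard under the centre of the round black rubber pad (80 mm across, 8 mm high). The black camera (70 mm wide, 175 to 225 mm high) is on a post at the stand's +x side and looks along the stand's -x, over the pad. Lens axis 200 mm above the sideboard, lens front 147 mm from the pad's axis.
- view (a point): The point to show the middle of the spool at: straight above the centre of the pad, at the height of the lens (200 mm above the sideboard). Its axes are the stand's: x points to the lens. The stamp's x axis shall lie along this x, either way round.
- lens (a point): Centre of the front of the lens.
- tureen: Bystander: covered white ceramic tureen, about 206 mm across the lid, 250 mm over its two handles (along its y), 150 mm high, 2 kg, loose. Origin under its centre.
- lifter: Bystander: stainless cake lifter lying flat, 280 mm long along its x (from -140 to +140 mm), 55 mm wide, up to 20 mm high, loose. Origin at its middle, underneath.
- candy_box: Bystander: clear acrylic candy box, 120 x 140 mm (x, y), 70 mm high, fixed, with a hinged clear lid and a knob on its near side. Origin under its centre.
- candy_lid (a joint): Opening angle of the candy box's lid, rad; 0 is shut.

How it is judged:
By the outcome, as a careful person would: the job done as asked, in the order asked, and still so for the second after the job is handed in, while the arm keeps its last pose, push and grip.
It also fails if it takes over 58 s, if anything falls off the work surface, if the arm or the gripper's body presses on something with over 40 N, if the wrist force passes 120 N, or if a joint passes its speed limit or range.

## Working session

There is one attempt and no reset: what is moved stays moved. The work goes in short steps, Python scripts to look and compute and a tool call to move; the robot and the scene stay as the last step left them, time stands still between calls to the robot, and variables do not carry over. Pictures are saved under pics/ and viewed, at most 10 in all, crops included, and the job is handed in when it is done.

Besides the shell and the picture viewer there is one more tool, called after "Emit:" in YAML: its name, and indented under it one key for each argument. send_rows: Moves the arm, as the interface text tells. Its arguments: {"type":"object","properties":{"xyz":{"type":"array"},"rotation":{"type":"array"},"jaw":{"type":"array"},"newtons":{"type":"number"}},"required":["xyz","rotation","jaw"]}

```bash
mkdir -p pics
python3 - <<'E'
from cell import env
import cv2,numpy as np
o=env.get_obs()
for k,v in o.items(): print(k,np.round(v,4))
for n in("scene","top"):
    c=env.read_camera(n); cv2.imwrite(f"pics/{n}0.png",c["image"])
    print(n,c["fx"],c["fy"],c["cx"],c["cy"],np.round(c["R"],4).tolist(),np.round(c["t"],4), -np.array(c["R"]).T@c["t"])
E
```

```text
time_s 0.0
qpos [-65.5395  18.4401  -4.0157  83.1739   1.2968  78.541   -3.2591]
joint_velocities [-0.0167  0.0467  0.0416 -0.0531 -0.0673  0.0371 -0.1418]
effort [ 1.00000e-04 -4.91287e+01 -4.03700e-01 -3.12532e+01 -6.39000e-02
  4.34000e-02  2.00000e-04]
tool_pos [0.2607 0.5952 0.4037]
tool_rot [-1.798903e+02  7.400000e-03  1.563506e+02]
force [ 0.3382 -0.2929 -0.2275]
wrist_torque [-0.0155  0.0108 -0.007 ]
grasp_force 0.0
grip_width 0.0873
scene 389.4924522952809 389.4924522952809 256.33211696098743 186.97588951537506 [[0.4833, 0.8754, 0.0136], [0.6926, -0.3728, -0.6175], [-0.5355, 0.3078, -0.7865]] [-0.247  -0.2644  1.6337] [ 1.17732366 -0.3852884   1.12494468]
top 475.24063206108355 475.24063206108355 258.32321902367676 199.5551658667189 [[-0.0064, -1.0, -0.0012], [-0.9783, 0.0065, -0.2072], [0.2072, -0.0001, -0.9783]] [0.0426 0.541  1.755 ] [0.16586892 0.03926709 1.82902632]
```

View pics/scene0.png

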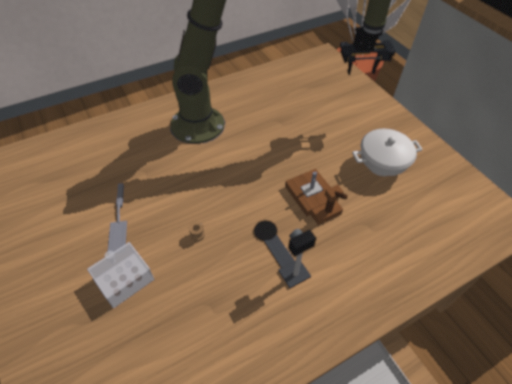

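View pics/top0.png

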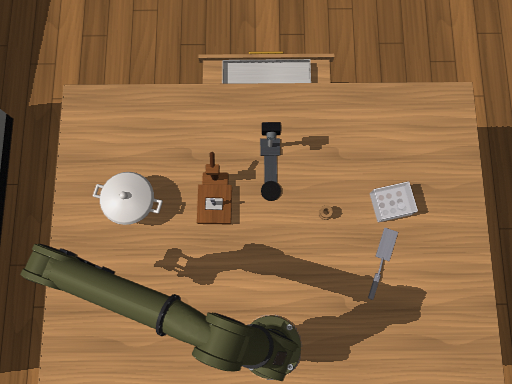

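The scene view shows the spool at about (197,232), the press at (314,195) and the pad at (265,231). The top view shows them at (326,212), (214,198) and (271,190). Next I'll enlarge these areas.

Run:
```python
import cv2,numpy as np
t=cv2.imread("pics/top0.png");s=cv2.imread("pics/scene0.png")
r=lambda i,x,y,w,h,k:cv2.resize(i[y:y+h,x:x+w],None,fx=k,fy=k,interpolation=cv2.INTER_CUBIC)
a=np.hstack([r(t,190,145,50,85,6),r(t,310,195,35,85,6),r(t,255,115,48,85,6)])
b=np.hstack([r(s,250,160,100,65,0.5) if 0 else r(s,280,160,70,65,6),r(s,180,215,63,65,6)])
print(a.shape,b.shape)
cv2.imwrite("pics/c1.png",a);cv2.imwrite("pics/c2.png",b)
```

```text
(510, 798, 3) (390, 798, 3)
```

View pics/c1.png

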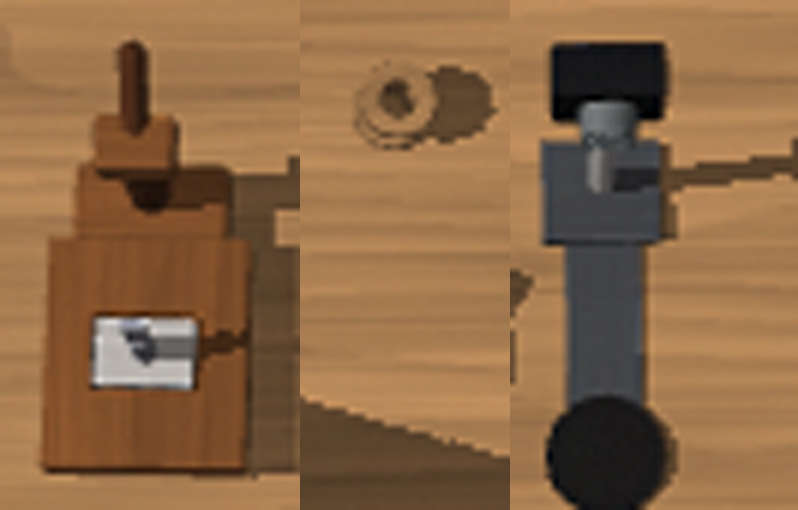

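View pics/c2.png

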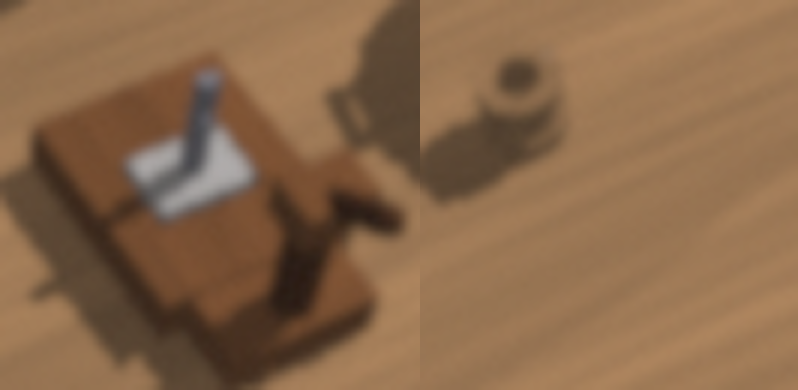

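The top crop shows the plate as a light rectangle at about (205–223, 197–209), the press top spanning (197–231, 184–223), and the spool rim centred at about (326,211). The pad is at about (271.5,191), and the stand's arm runs nearly along image-up (+x). In the scene crop the tang tip is at about (314,172) and the spool bore at (196.5,227.5).

```bash
cat > h.py <<'E'
import cv2,numpy as np
from cell import env
def ray(c,u,v,z):
    C=-c["R"].T@c["t"]; d=c["R"].T@np.array([(u-c["cx"])/c["fx"],(v-c["cy"])/c["fy"],1.])
    return C+d*(z-C[2])/d[2]
def proj(c,X):
    p=c["R"]@np.array(X)+c["t"]; return np.array([c["fx"]*p[0]/p[2]+c["cx"],c["fy"]*p[1]/p[2]+c["cy"]])
def cam(n):
    c=env.read_camera(n); c["R"]=np.array(c["R"]);c["t"]=np.array(c["t"]);return c
def blobs(c,fn,x,y,w,h,amin=6):
    k=8; im=cv2.resize(c["image"][y:y+h,x:x+w],None,fx=k,fy=k,interpolation=cv2.INTER_CUBIC)
    m=fn(cv2.cvtColor(im,cv2.COLOR_BGR2HSV).astype(int)).astype(np.uint8)*255
    out=[]
    for q in cv2.findContours(m,cv2.RETR_EXTERNAL,cv2.CHAIN_APPROX_NONE)[0]:
        if cv2.contourArea(q)/k/k>=amin: out.append((q[:,0].astype(float)+.5)/k-.5+[x,y])
    return sorted(out,key=lambda q:-cv2.contourArea(q.astype(np.float32)))
def plane(c,q,z): return np.array([ray(c,u,v,z)[:2] for u,v in q])
def rect(c,q,z):
    (a,b),(w,h),an=cv2.minAreaRect((plane(c,q,z)*1000).astype(np.float32)); return np.round([a,b,w,h,an],1)
E
python3 - <<'E'
from h import *
t=cam("top");s=cam("scene")
grey=lambda m:(m[...,1]<60)&(m[...,2]>60)
dark=lambda m:m[...,2]<45
for n,c,bx in(("top",t,(195,185,40,40)),("scene",s,(292,175,35,30))):
    for q in blobs(c,grey,*bx)[:2]: print(n,"plate",rect(c,q,.039), q.min(0),q.max(0))
for n,c,bx in(("top",t,(258,176,28,28)),("scene",s,(250,218,30,26))):
    for q in blobs(c,dark,*bx)[:1]: print(n,"pad",rect(c,q,.008))
wood=lambda m:(m[...,2]<75)
for q in blobs(t,dark,255,118,32,20)[:1]: print("cambox",rect(t,q,.225))
# manual points from top crop, scene crop
f=lambda u,v,x,y:((u+.5)/6-.5+x,(v+.5)/6-.5+y)
for u,v in((49,238),(249,238),(245,470),(41,468)): print("press",ray(t,*f(u,v,190,145),.035).round(4))
for u,v in((98,100),(98,97)): print("spool top",ray(t,*f(u,v,310,195),.05).round(4))
print("spool scene",ray(s,*f(100,76,180,215),.05).round(4))
print("tang scene",ray(s,*f(208,72,280,160),.121).round(4), "top",ray(t,*f(133,326,190,145),.121).round(4))
for u,v in((567-510,250),(570-510,390),(645-510,250),(645-510,390)): print("bar",ray(t,*f(u,v,255,115),.02).round(4))
# sat/value dump around spool bore
for n,c,bx in(("top",t,(316,203,20,18)),("scene",s,(187,219,20,20))):
    m=cv2.cvtColor(c["image"],cv2.COLOR_BGR2HSV)[bx[1]:bx[1]+bx[3],bx[0]:bx[0]+bx[2],2];print(n,bx);print(m)
E
```

```text
top plate [531.4 211.5  67.   46.3  87.5] [204.9375 197.4375] [222.4375 209.4375]
scene plate [521.8 215.   82.4  78.6  86.6] [300.5625 174.5625] [321.9375 196.1875]
top pad [588.4  -9.3  76.7  79.2  89.6]
scene pad [592.2 -12.1  70.2  69.4  74.8]
cambox [765.1  -7.5  65.9  47.5  89.6]
press [0.6082 0.2741 0.035 ]
press [0.6074 0.1445 0.035 ]
press [0.4554 0.1462 0.035 ]
press [0.4575 0.2761 0.035 ]
spool top [ 0.4955 -0.2179  0.05  ]
spool top [ 0.4974 -0.218   0.05  ]
spool scene [ 0.4984 -0.216   0.05  ]
tang scene [0.5288 0.2127 0.121 ] top [0.5312 0.2102 0.121 ]
bar [0.7245 0.0151 0.02  ]
bar [0.629 0.014 0.02 ]
bar [ 0.7242 -0.0365  0.02  ]
bar [ 0.6287 -0.0351  0.02  ]
top (316, 203, 20, 18)
[[159 160 159 160 160 158 159 159 159 157 158 159 159 159 159 159 158 159
  159 159]
 [170 171 170 169 170 170 170 170 170 169 170 170 169 168 166 167 167 167
  169 168]
 [175 175 175 176 175 173 175 168 140 163 162 163 167 174 174 173 177 176
  178 178]
 [174 173 173 172 174 169 143 160 156 158 157 153 152 155 163 179 169  91
   94  94]
 [165 166 166 163 163 164 156 157 156 156 151 153 15
[... 2164 characters left out ...]
 140 153
  160 161]
 [162 153 139 135 140 141 138 132 129 126 130 136 139 134 127 124 135 150
  157 162]
 [160 152 136 122 125 134 137 135 134 133 134 133 128 118 114 118 134 148
  157 159]
 [157 151 134 113 108 115 121 123 124 124 123 117 108 101 105 118 135 146
  154 157]
 [147 135 121 101  92  94  98 101 103 104 102  96  92  93 103 121 134 143
  153 158]
 [125 112 103  92  84  83  83  85  89  88  87  85  87  93 108 125 133 141
  152 157]
 [104  98  93  88  84  80  80  82  84  84  84  86  91 101 114 124 130 140
  152 156]
 [ 93  93  91  88  84  81  81  84  84  86  88  94 103 112 116 119 126 141
  151 155]
 [ 92  93  91  87  85  82  84  85  85  87  95 104 109 113 112 115 129 144
  153 155]]
```

The spool is at about (0.497, −0.217), the stamp at (0.531, 0.211) with the press yaw about −0.7°, and the pad at (0.590, −0.0105) with the stand yaw about 0. I'll turn the tool to yaw 180 first, so that tool x = −X and tool y = +Y, then travel.

Emit:
send_rows:
  xyz:
    - [0,0,0]
    - [0,0,0]
    - [0,0,0]
    - [-0.029,-0.0395,0]
    - [-0.029,-0.0395,0]
    - [-0.029,-0.0395,0]
    - [-0.029,-0.0395,0]
    - [-0.029,-0.0395,0]
    - [-0.029,-0.0395,0]
    - [-0.029,-0.0395,0]
    - [-0.029,-0.0395,0]
    - [-0.029,-0.0395,0]
    - [-0.029,-0.0395,0]
    - [0.006,-0.046,0]
    - [0.006,-0.046,0]
    - [0.006,-0.046,0]
    - [0.006,-0.046,0]
    - [0.006,-0.046,0]
    - [0.006,-0.046,0]
    - [0.006,-0.046,0]
  rotation:
    - [0,0,-0.1376]
    - [0,0,-0.1376]
    - [0,0,-0.1376]
    - [0,0,0]
    - [0,0,0]
    - [0,0,0]
    - [0,0,0]
    - [0,0,0]
    - [0,0,0]
    - [0,0,0]
    - [0,0,0]
    - [0,0,0]
    - [0,0,0]
    - [0,0,0]
    - [0,0,0]
    - [0,0,0]
    - [0,0,0]
    - [0,0,0]
    - [0,0,0]
    - [0,0,0]
  jaw: [1,1,1,1,1,1,1,1,1,1,1,1,1,1,1,1,1,1,1,1]
  newtons: 20

```text
time_s: 2.2
tool_pos: [0.5081, -0.1234, 0.4048]
tool_rot: [180.0, 0.0, -180.0]
force: [1.8, -0.1, -0.2]
grip_width: 0.0869
grasp_force: 0.0
```

Emit:
send_rows:
  xyz:
    - [0.0055,-0.0465,0]
    - [0.0055,-0.0465,0]
    - [0,0,0.04]
    - [0,0,0.04]
    - [0,0,0.03]
    - [0,0,0]
    - [0,0,0]
  rotation:
    - [0,0,0]
    - [0,0,0]
    - [0,0,0]
    - [0,0,0]
    - [0,0,0]
    - [0,0,0]
    - [0,0,0]
  jaw: [1,1,1,1,1,1,1]

```text
time_s: 2.9
tool_pos: [0.4979, -0.2146, 0.2952]
tool_rot: [-180.0, -0.0, -180.0]
force: [0.1, -0.2, 0.4]
grip_width: 0.087
grasp_force: 0.0
```

Run:
```python
from h import *
t=cam("top");s=cam("scene"); o=env.get_obs(); print(o["tool_pos"],o["tool_rot"])
X=[.497,-.217,.05]
im=[]
for c in(t,s):
    u,v=proj(c,X).round().astype(int); im.append(cv2.resize(c["image"][v-30:v+30,u-33:u+33],None,fx=6,fy=6,interpolation=cv2.INTER_CUBIC)); print(u,v)
cv2.imwrite("pics/g1.png",np.hstack(im))
```

```text
[ 0.49867135 -0.2149386   0.29683138] [-179.95188446    0.1879164  -179.98667188]
326 211
196 227
```

View pics/g1.png

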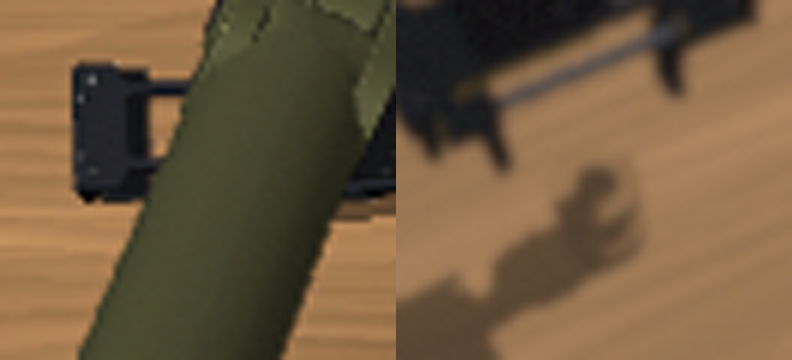

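The wide gripper body lies along the closing line, and the spool is below and between the fingers, with the bore at about (196,227) in the scene view. I'll descend and close.

Emit:
send_rows:
  xyz:
    - [0.001,-0.002,0.03]
    - [0,0,0.03]
    - [0,0,0.02]
    - [0,0,0.009]
    - [0,0,0]
    - [0,0,0]
    - [0,0,0]
    - [0,0,0]
    - [0,0,0]
    - [0,0,0]
    - [0,0,0]
    - [0,0,0]
  rotation:
    - [0,0,0]
    - [0,0,0]
    - [0,0,0]
    - [0,0,0]
    - [0,0,0]
    - [0,0,0]
    - [0,0,0]
    - [0,0,0]
    - [0,0,0]
    - [0,0,0]
    - [0,0,0]
    - [0,0,0]
  jaw: [1,1,1,1,1,0.3,0.3,0.3,0.3,0.3,0.3,0.3]

```text
time_s: 4.2
tool_pos: [0.4969, -0.2166, 0.2059]
tool_rot: [180.0, 0.0, 180.0]
force: [-0.0, 0.5, 1.3]
grip_width: 0.0464
grasp_force: 20.0
```

Emit:
send_rows:
  xyz:
    - [0,0,-0.01]
    - [0,0,-0.03]
    - [0,0,-0.04]
    - [0,0,-0.04]
    - [0,0,-0.04]
    - [0,0,0]
    - [0,0,0]
  rotation:
    - [0,0,0]
    - [0,0,0]
    - [0,0,0]
    - [0,0,0]
    - [0,0,0]
    - [0,0,0]
    - [0,0,0]
  jaw: [0.3,0.3,0.3,0.3,0.3,0.3,0.3]

```text
time_s: 4.9
tool_pos: [0.4968, -0.2168, 0.367]
tool_rot: [-180.0, 0.1, 180.0]
force: [0.6, 0.3, -0.6]
grip_width: 0.0468
grasp_force: 20.0
```

Run:
```python
from h import *
s=cam("scene"); o=env.get_obs(); p=o["tool_pos"]; print(p,o["grip_width"])
X=np.array([p[0],p[1],p[2]-.206])
u,v=proj(s,X+[0,0,.025]).round().astype(int); x0,y0=u-33,v-30
im=cv2.resize(s["image"][y0:y0+60,x0:x0+66],None,fx=9,fy=9,interpolation=cv2.INTER_CUBIC)
# expected outline of bottom and top rim if on the tool axis
for z in(0,.05):
    q=np.array([(proj(s,X+[.024*np.cos(a),.024*np.sin(a),z])-[x0,y0]+.5)*9-.5 for a in np.linspace(0,6.28,40)])
    cv2.polylines(im,[q.round().astype(np.int32)],True,(0,255,0) if z else (255,0,255),1)
cv2.imwrite("pics/g2.png",im); print(x0,y0)
```

```text
[ 0.49644708 -0.21644825  0.36549243] 0.046078597261982907
158 173
```

View pics/g2.png

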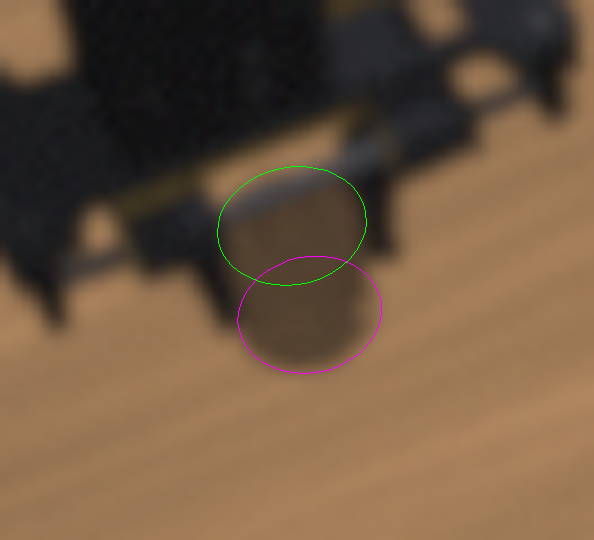

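The spool hangs upright on the tool axis. The visible bottom edge at about (191,214) matches the predicted rim within roughly a pixel, and the lit right side blends into the table. I'll carry it to the press.

Emit:
send_rows:
  xyz:
    - [-0.0034,0.0428,0]
    - [-0.0034,0.0428,0]
    - [-0.0034,0.0428,0]
    - [-0.0034,0.0428,0]
    - [-0.0034,0.0428,0]
    - [-0.0034,0.0428,0]
    - [-0.0034,0.0428,0]
    - [-0.0034,0.0428,0]
    - [-0.0034,0.0428,0]
    - [-0.0034,0.0428,0]
    - [0,0,0.015]
    - [0,0,0.013]
    - [0,0,0]
    - [0,0,0]
    - [0,0,0]
  rotation:
    - [0,0,0]
    - [0,0,0]
    - [0,0,0]
    - [0,0,0]
    - [0,0,0]
    - [0,0,0]
    - [0,0,0]
    - [0,0,0]
    - [0,0,0]
    - [0,0,0]
    - [0,0,0]
    - [0,0,0]
    - [0,0,0]
    - [0,0,0]
    - [0,0,0]
  jaw: [0.3,0.3,0.3,0.3,0.3,0.3,0.3,0.3,0.3,0.3,0.3,0.3,0.3,0.3,0.3]

```text
time_s: 6.45
tool_pos: [0.5312, 0.21, 0.3381]
tool_rot: [180.0, 0.0, 179.9]
force: [-0.1, 1.1, -1.3]
grip_width: 0.0467
grasp_force: 20.0
```

Run:
```python
from h import *
s=cam("scene"); o=env.get_obs(); p=o["tool_pos"]; print(p,o["grip_width"])
X=np.array([p[0],p[1],p[2]-.206]);print(X)
u,v=proj(s,[.531,.211,.1]).round().astype(int); x0,y0=u-38,v-30
k=9
im=cv2.resize(s["image"][y0:y0+60,x0:x0+76],None,fx=k,fy=k,interpolation=cv2.INTER_CUBIC)
P=lambda Y:tuple(((proj(s,Y)-[x0,y0]+.5)*k-.5).round().astype(int).tolist())
q=np.array([P(X+[.024*np.cos(a),.024*np.sin(a),0]) for a in np.linspace(0,6.28,40)],np.int32)
cv2.polylines(im,[q],True,(255,0,255),1)
cv2.line(im,P([.531,.211,.039]),P([.531,.211,.121]),(0,255,0),1)
cv2.imwrite("pics/g3.png",im); print(x0,y0)
```

```text
[0.53117865 0.21033331 0.33842415] 0.04610933473092936
[0.53117865 0.21033331 0.13242415]
275 146
```

View pics/g3.png

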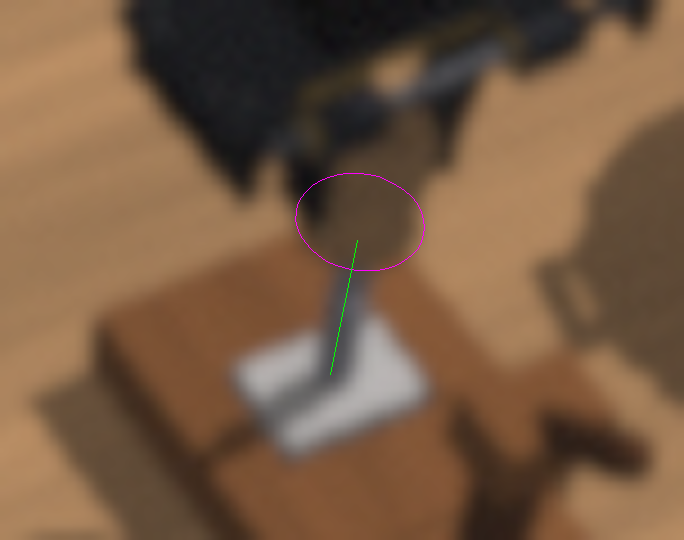

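The spool bottom, at about (315,172), sits over the spindle axis, which appears at about (314,179). Both are about half a pixel right of prediction, so the offsets cancel. I'll descend while watching the force.

Emit:
send_rows:
  xyz:
    - [0,0,0.01]
    - [0,0,0.01]
    - [0,0,0.01]
    - [0,0,0.01]
    - [0,0,0]
    - [0,0,0]
  rotation:
    - [0,0,0]
    - [0,0,0]
    - [0,0,0]
    - [0,0,0]
    - [0,0,0]
    - [0,0,0]
  jaw: [0.3,0.3,0.3,0.3,0.3,0.3]

```text
time_s: 7.1
tool_pos: [0.5307, 0.2114, 0.2973]
tool_rot: [-180.0, -0.0, -180.0]
force: [0.6, -0.3, -0.7]
grip_width: 0.0466
grasp_force: 20.0
```

Emit:
send_rows:
  xyz:
    - [0,0,0.01]
    - [0,0,0.01]
    - [0,0,0.01]
    - [0,0,0.01]
    - [0,0,0.008]
    - [0,0,0.003]
    - [0,0,0]
    - [0,0,0]
  rotation:
    - [0,0,0]
    - [0,0,0]
    - [0,0,0]
    - [0,0,0]
    - [0,0,0]
    - [0,0,0]
    - [0,0,0]
    - [0,0,0]
  jaw: [0.3,0.3,0.3,0.3,0.3,0.3,0.3,0.3]

```text
time_s: 7.9
tool_pos: [0.531, 0.2115, 0.247]
tool_rot: [180.0, 0.0, 180.0]
force: [-0.9, 0.2, -0.3]
grip_width: 0.0466
grasp_force: 20.0
```

Nearly seated, so I'll inch down another 1.5 mm and then release.

Emit:
send_rows:
  xyz:
    - [0,0,0.001]
    - [0,0,0.0005]
    - [0,0,0]
    - [0,0,0]
    - [0,0,0]
    - [0,0,0]
    - [0,0,0]
    - [0,0,0]
    - [0,0,-0.03]
    - [0,0,-0.05]
    - [0,0,-0.05]
    - [0,0,0]
    - [0,0,0]
  rotation:
    - [0,0,0]
    - [0,0,0]
    - [0,0,0]
    - [0,0,0]
    - [0,0,0]
    - [0,0,0]
    - [0,0,0]
    - [0,0,0]
    - [0,0,0]
    - [0,0,0]
    - [0,0,0]
    - [0,0,0]
    - [0,0,0]
  jaw: [0.3,0.3,0.3,0.7,1,1,1,1,1,1,1,1,1]

```text
time_s: 9.2
tool_pos: [0.5311, 0.2115, 0.3769]
tool_rot: [179.9, 0.2, -180.0]
force: [-0.4, -0.6, -0.3]
grip_width: 0.0867
grasp_force: 0.0
```

Run:
```python
from h import *
s=cam("scene"); o=env.get_obs(); print(o["tool_pos"],o["tool_rot"],o["qpos"])
u,v=proj(s,[.531,.211,.07]).round().astype(int); x0,y0=u-38,v-30
k=9
im=cv2.resize(s["image"][y0:y0+60,x0:x0+76],None,fx=k,fy=k,interpolation=cv2.INTER_CUBIC)
P=lambda Y:tuple(((proj(s,Y)-[x0,y0]+.5)*k-.5).round().astype(int).tolist())
for z in(.039,.089):
    q=np.array([P([.531+.024*np.cos(a),.211+.024*np.sin(a),z]) for a in np.linspace(0,6.28,40)],np.int32)
    cv2.polylines(im,[q],True,(255,0,255),1)
cv2.imwrite("pics/g4.png",im); print(x0,y0)
```

```text
[0.53056573 0.21134527 0.37500811] [ 1.79994376e+02 -6.73685363e-03 -1.79994344e+02] [-33.82768229   9.66619792  10.58520283  97.44197772  -1.85585972
  73.06562105  67.15708408]
274 152
```

View pics/g4.png

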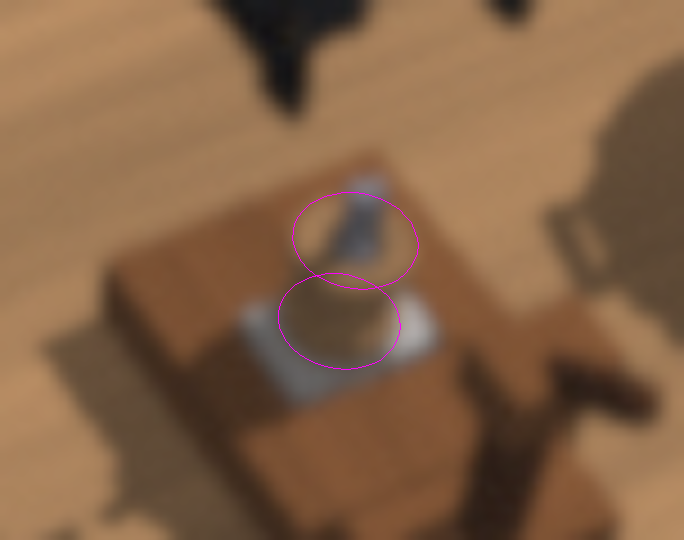

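The spool is seated upright on the plate at about (312,185), with the tang standing clear above it at about (314,173). I'll turn the tool to yaw 89.3, so that it closes along the stamp's x, and go down over the tang.

Emit:
send_rows:
  xyz:
    - [0,0,0]
    - [0,0,0]
    - [0,0,0]
    - [0,0,0]
    - [0,0,0]
    - [0,0,0]
    - [0,0,0]
    - [0,0,0]
    - [0,0,0]
    - [0,0,0]
    - [0,0,0]
    - [0,0,0]
    - [0,0,0.02]
    - [0,0,0.02]
    - [0,0,0]
    - [0,0,0]
  rotation:
    - [0,0,0.144]
    - [0,0,0.144]
    - [0,0,0.144]
    - [0,0,0.144]
    - [0,0,0.144]
    - [0,0,0.144]
    - [0,0,0.144]
    - [0,0,0.144]
    - [0,0,0.144]
    - [0,0,0.144]
    - [0,0,0.143]
    - [0,0,0]
    - [0,0,0]
    - [0,0,0]
    - [0,0,0]
    - [0,0,0]
  jaw: [1,1,1,1,1,1,1,1,1,1,1,1,0.6,0.6,0.6,0.6]

```text
time_s: 10.85
tool_pos: [0.5305, 0.2113, 0.3345]
tool_rot: [-179.9, 0.1, 89.4]
force: [0.2, 0.2, 0.1]
grip_width: 0.0629
grasp_force: 0.0
```

Emit:
send_rows:
  xyz:
    - [0,0,0.02]
    - [0,0,0.02]
    - [0,0,0.015]
    - [0,0,0.004]
    - [0,0,0]
    - [0,0,0]
    - [0,0,0]
    - [0,0,0]
    - [0,0,0]
    - [0,0,0]
    - [0,0,0]
    - [0,0,0]
    - [0,0,0]
    - [0,0,0]
    - [0,0,0]
  rotation:
    - [0,0,0]
    - [0,0,0]
    - [0,0,0]
    - [0,0,0]
    - [0,0,0]
    - [0,0,0]
    - [0,0,0]
    - [0,0,0]
    - [0,0,0]
    - [0,0,0]
    - [0,0,0]
    - [0,0,0]
    - [0,0,0]
    - [0,0,0]
    - [0,0,0]
  jaw: [0.6,0.6,0.6,0.6,0.6,0.4,0.3,0.2,0.1,0,0,0,0,0,0]
  newtons: 40

```text
time_s: 12.35
tool_pos: [0.5308, 0.2114, 0.2762]
tool_rot: [-180.0, 0.0, 89.3]
force: [1.2, 0.3, -0.4]
grip_width: 0.0088
grasp_force: 39.8
```

Emit:
send_rows:
  xyz:
    - [0,0,-0.004]
    - [0,0,-0.006]
    - [0,0,-0.01]
    - [0,0,-0.016]
    - [0,0,-0.02]
    - [0,0,-0.02]
    - [0,0,-0.02]
    - [0,0,-0.02]
    - [0,0,-0.014]
    - [0,0,-0.006]
    - [0,0,0]
    - [0,0,0]
  rotation:
    - [0,0,0]
    - [0,0,0]
    - [0,0,0]
    - [0,0,0]
    - [0,0,0]
    - [0,0,0]
    - [0,0,0]
    - [0,0,0]
    - [0,0,0]
    - [0,0,0]
    - [0,0,0]
    - [0,0,0]
  jaw: [0,0,0,0,0,0,0,0,0,0,0,0]

```text
time_s: 13.55
tool_pos: [0.5305, 0.2114, 0.4114]
tool_rot: [-179.9, 0.0, 89.3]
force: [0.5, -1.3, -2.9]
grip_width: 0.0085
grasp_force: 39.8
```

Run:
```python
from h import *
t=cam("top"); o=env.get_obs(); print(o["tool_pos"],o["force"],o["grip_width"])
dark=lambda m:m[...,2]<45
bar=lambda m:(m[...,1]<90)&(m[...,2]<110)
# pad by ellipse-like circle fit, several thresholds, full-res top and scene
for n,bx in(("top",(258,176,28,28)),("scene",(250,218,30,26))):
    c=t if n=="top" else cam(n)
    for th in(40,55,70):
        q=blobs(c,lambda m:m[...,2]<th,*bx)[0]; h=plane(c,q,.008)*1000
        (a,b),r=cv2.minEnclosingCircle(h.astype(np.float32)); print(n,th,"rect",rect(c,q,.008),"circ",np.round([a,b,r],1))
# bar edges and box edges per row in top image (saturation: bar is grey, table is wood)
hs=cv2.cvtColor(t["image"],cv2.COLOR_BGR2HSV).astype(float)[...,1]
L=[];Rr=[]
for v in range(158,180):
    g=np.diff(hs[v,255:290]); i=int(g.argmin()); j=int(g.argmax())
    sub=lambda i:255+.5+i+(abs(g[i+1])-abs(g[i-1]))/(2*(abs(g[i-1])+abs(g[i])+abs(g[i+1])))
    L.append(ray(t,sub(i),v,.015));Rr.append(ray(t,sub(j),v,.015))
for n,e in(("L",L),("R",Rr)):
    e=np.array(e); p=np.polyfit(e[:,0],e[:,1],1); print(n,np.degrees(np.arctan(p[0])).round(2),"y at .676",np.polyval(p,.676).round(4),"res",np.std(e[:,1]-np.polyval(p,e[:,0])).round(4))
```

```text
[0.53048339 0.21134186 0.4111098 ] [ 0.60670075 -0.11023233 -3.34402555] 0.008723977753839606
top 40 rect [587.9  -9.1  76.2  79.2  89.6] circ [587.8  -8.8  40.2]
top 55 rect [588.4  -9.4  81.3  77.9   7.4] circ [588.1  -8.9  41.2]
top 70 rect [589.1 -10.3  79.6  83.8  89.6] circ [588.8  -9.7  42.9]
scene 40 rect [589.3 -12.   68.8  69.4  75.5] circ [590.9 -10.9  36.8]
scene 55 rect [590.  -12.   73.3  76.6  74.4] circ [591.4 -10.5  39.4]
scene 70 rect [591.2 -12.8  77.7  83.6  81.8] circ [592.5 -11.2  43.4]
L 1.55 y at .676 0.0166 res 0.0009
R -0.69 y at .676 -0.0336 res 0.0001
```

The stamp and spool are lifted (about 0.31 kg on the wrist). Next I'll move to the view point at (0.5895, −0.010), TCP z 0.412.

Emit:
send_rows:
  xyz:
    - [-0.008,0.002,-0.001]
    - [-0.018,0.005,0]
    - [-0.025,0.007,0]
    - [-0.03,0.0085,0]
    - [-0.03,0.0085,0]
    - [-0.03,0.0085,0]
    - [-0.03,0.0085,0]
    - [-0.025,0.007,0]
    - [-0.016,0.0045,0]
    - [-0.0087,0.0022,0]
    - [0,0,0]
    - [0,0,0]
    - [0,0,0]
    - [0,0,0]
    - [0,0,0]
  rotation:
    - [0,0,0]
    - [0,0,0]
    - [0,0,0]
    - [0,0,0]
    - [0,0,0]
    - [0,0,0]
    - [0,0,0]
    - [0,0,0]
    - [0,0,0]
    - [0,0,0]
    - [0,0,-0.0175]
    - [0,0,0]
    - [0,0,0]
    - [0,0,0]
    - [0,0,0]
  jaw: [0,0,0,0,0,0,0,0,0,0,0,0,0,0,0]

```text
time_s: 15.15
tool_pos: [0.5897, -0.0092, 0.4133]
tool_rot: [180.0, -0.0, 90.4]
force: [0.5, -0.3, -2.6]
grip_width: 0.0083
grasp_force: 39.8
```

Run:
```python
from h import *
s=cam("scene"); t=cam("top"); o=env.get_obs(); p=o["tool_pos"]; print(p,o["tool_rot"],o["grip_width"],o["force"])
k=7
ims=[]
for c in(s,):
    X=np.array([p[0],p[1],.163]); u,v=proj(c,X+[0,0,.03]).round().astype(int); x0,y0=u-50,v-36
    im=cv2.resize(c["image"][y0:y0+72,x0:x0+100],None,fx=k,fy=k,interpolation=cv2.INTER_CUBIC)
    P=lambda Y:(((proj(c,Y)-[x0,y0]+.5)*k-.5).round().astype(int)).tolist()
    cv2.polylines(im,[np.array([P(X+[a,b,0]) for a,b in((-.022,-.032),(.022,-.032),(.022,.032),(-.022,.032))],np.int32)],True,(255,0,255),1)
    cv2.circle(im,P(X+[0,0,.037]),4,(0,255,0),1); cv2.circle(im,P([.5895+.147,-.0102,.2]),4,(0,255,255),1)
    cv2.polylines(im,[np.array([P(X+[.024*np.cos(a),.024*np.sin(a),.062]) for a in np.linspace(0,6.28,40)],np.int32)],True,(0,255,0),1)
cv2.imwrite("pics/g5.png",im); print(x0,y0)
```

```text
[ 0.58975459 -0.00956923  0.41329386] [ 1.79995523e+02 -5.68623415e-03  9.03482835e+01] 0.008102955942396559 [ 1.4712188  -0.48218503 -3.08802023]
217 161
```

View pics/g5.png

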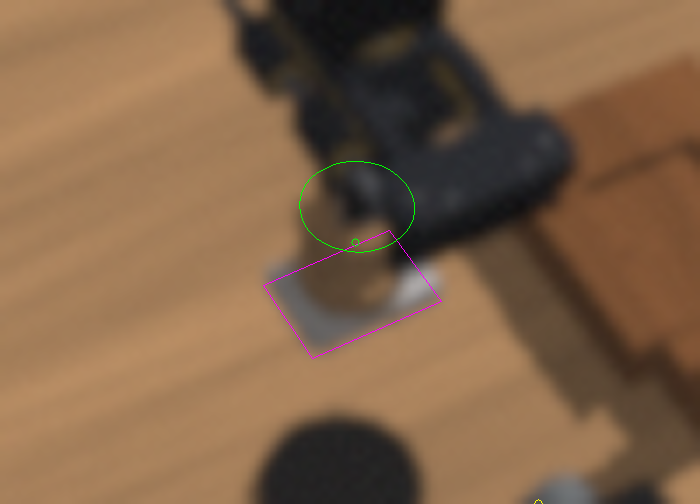

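The plate, spool and tool axis match the predicted outlines, with the plate at about (267,200) and upright. The lens barrel at about (297,230) hints at a small stand yaw, so I'll refine that numerically.

Run:
```python
from h import *
T=[cam("top") for _ in range(2)]; t=T[0]
t0=cv2.imread("pics/top0.png")
def fit(img,ch,rows,cols,z,name):
    a=cv2.cvtColor(img,cv2.COLOR_BGR2HSV).astype(float)[...,ch]; E={0:[],1:[]}
    for v in rows:
        g=np.diff(a[v,cols[0]:cols[1]]); n=len(g)
        # first strong edge from left, first strong from right
        big=np.where(abs(g)>.35*abs(g).max())[0]
        for k,i in((0,big[0]),(1,big[-1])):
            w=abs(g[max(0,i-1):i+3]); E[k].append(ray(t,cols[0]+.5+max(0,i-1)+(w*np.arange(len(w))).sum()/w.sum(),v,z))
    m=[]
    for k in(0,1):
        e=np.array(E[k]); x=e[:,0]; p=np.polyfit(x,e[:,1],1); r=e[:,1]-np.polyval(p,x); ok=abs(r)<=1.5*np.std(r)+1e-6; p=np.polyfit(x[ok],e[ok,1],1)
        m.append((np.degrees(np.arctan(p[0])),np.polyval(p,x.mean()),np.std(r)))
    print(name,"x",x.mean().round(3),[np.round(q,4) for q in m],"mid",(m[0][1]+m[1][1])/2,"w",m[0][1]-m[1][1])
fit(t0,2,range(124,134),(258,285),.225,"box V")
fit(t0,1,range(141,154),(255,280),.02,"base S")
fit(t0,1,range(159,179),(258,283),.015,"bar S")
fit(t0,1,range(185,197),(255,290),.008,"pad S")
# fore/aft edges of box: column scan for tilt (world x along y)
a=cv2.cvtColor(t0,cv2.COLOR_BGR2HSV).astype(float)[...,2]; e=[]
for u in range(264,279):
    g=abs(np.diff(a[116:128,u])); i=int(g.argmax()); w=g[max(0,i-1):i+2]; e.append(ray(t,u,116.5+max(0,i-1)+(w*np.arange(len(w))).sum()/w.sum(),.225))
e=np.array(e); print("box back edge yaw",-np.degrees(np.arctan(np.polyfit(e[:,1],e[:,0],1)[0])))
e=[]
for u in range(262,264+16):
    g=abs(np.diff(a[135:143,u])); i=int(g.argmax()); w=g[max(0,i-1):i+2]; e.append(ray(t,u,135.5+max(0,i-1)+(w*np.arange(len(w))).sum()/w.sum(),.02))
s=cam("scene"); u,v=proj(s,[.76,-.008,.19]).round().astype(int); x0,y0=u-45,v-35
P=lambda Y:(((proj(s,Y)-[x0,y0]+.5)*7-.5).round().astype(int)).tolist()
im=cv2.resize(s["image"][y0:y0+70,x0:x0+90],None,fx=7,fy=7,interpolation=cv2.INTER_CUBIC)
for yaw,col in((0,(0,255,0)),(2,(0,0,255))):
    A=np.radians(yaw); W=lambda x,y,z:P([.59+x*np.cos(A)-y*np.sin(A),-.010+x*np.sin(A)+y*np.cos(A),z])
    cv2.line(im,W(0,0,.008),W(.147,0,.008),col,1); cv2.circle(im,W(.147,0,.2),4,col,1)
    cv2.line(im,W(.16,-.035,.225),W(.16,.035,.225),col,1)
    cv2.line(im,W(.16,-.035,.225),W(.2,-.035,.225),col,1);cv2.line(im,W(.16,.035,.225),W(.2,.035,.225),col,1)
cv2.imwrite("pics/g6.png",im); print(x0,y0)
```

```text
box V x 0.764 [array([-0.0577,  0.0273,  0.0001]), array([-6.6188e+00, -4.2900e-02,  1.0000e-03])] mid -0.007843442170211018 w 0.07020837695562805
base S x 0.763 [array([2.7025e+00, 3.1500e-02, 5.0000e-04]), array([4.7601, 0.0307, 0.0194])] mid 0.031133965505233133 w 0.0007963697963621341
bar S x 0.675 [array([1.4984e+00, 1.6000e-02, 5.0000e-04]), array([-5.265e-01, -3.370e-02,  2.000e-04])] mid -0.008840736848771036 w 0.049620843640987566
pad S x 0.587 [array([0.1902, 0.0265, 0.0022]), array([-1.013 , -0.0453,  0.0024])] mid -0.009400492212678668 w 0.07189535978481842
box back edge yaw 0.2918527586749457
253 205
```

View pics/g6.png

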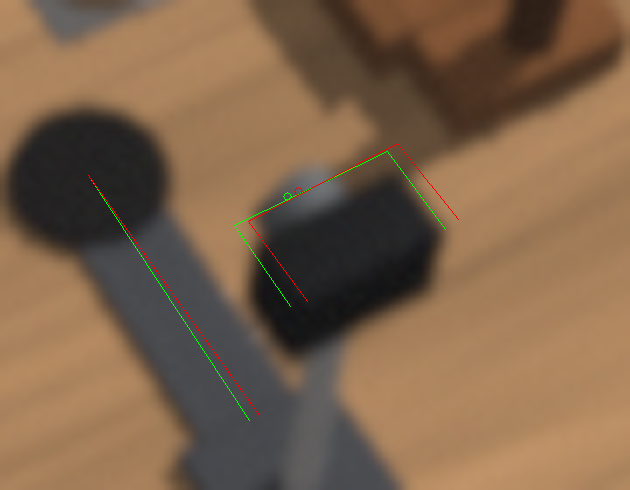

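The pad centre matches at (265.5,230). The bar's midline and the camera box point to a stand yaw of about 0.6°. I'll finish with a tiny correction: 1 mm down and +0.3° yaw.

Emit:
send_rows:
  xyz:
    - [-0.0005,0,0.001]
    - [0,0,0]
    - [0,0,0]
    - [0,0,0]
    - [0,0,0]
    - [0,0,0]
    - [0,0,0]
  rotation:
    - [0,0,-0.005]
    - [0,0,0]
    - [0,0,0]
    - [0,0,0]
    - [0,0,0]
    - [0,0,0]
    - [0,0,0]
  jaw: [0,0,0,0,0,0,0]

```text
time_s: 16.1
tool_pos: [0.5898, -0.0105, 0.4123]
tool_rot: [180.0, -0.0, 90.6]
force: [-1.4, -0.5, -3.0]
grip_width: 0.0085
grasp_force: 39.8
```

Run:
```python
from cell import env
o=env.get_obs(); print(o["tool_pos"],o["tool_rot"],o["grip_width"],o["force"],o["time_s"])
print(env.sign_off())
```

```text
[ 0.5898075  -0.01053053  0.41227194] [ 1.79996502e+02 -1.16243197e-03  9.05901177e+01] 0.008537608606341479 [-1.39024068 -0.47516375 -2.98328935] 16.1
the job is handed in; nothing more can be done
None
```

The job is handed in at 16.1 s: the spool is seated on the stamp, and the arm is holding the stamp by its tang, upright above the pad with the spool's middle at lens height and a long side of the plate facing the lens, to within about 2 mm and 1° by my camera measurements; sign-off returned no verdict.

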